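Pack the kiln-setting box

ROBOT

A 6-joint arm with a two-finger parallel gripper is mounted at the origin on the work surface. World frame = base frame: x ahead of the robot, y to its left, z up, the work surface at z = 0. Lengths are in m, angles in rad, forces in N, time in s.
With the tool pointing down it reaches from about 0.25 to 0.775 m from the base axis. Payload 4 kg.
Tool frame: the origin (TCP) lies on the centre line of the jaws, within the pads' length; the fingertips stand 19 mm ahead of it and the grasp point (between the pads) is the TCP; x points along the fingers, z is the direction in which the jaws open and shut, and the axes are right-handed (so a half turn about x gives the same grasp; the last joint's range is limited). The gripper opens to 94 mm and grips with 3 to 60 N. Pads are 16 mm wide; open, the fingers measure 119 mm over their backs; the gripper's body (75 mm by 177 mm) begins 78 mm behind the grasp point.
Start: joints at [-1.243, 0.087, 1.371, -0, 1.684, -0.103], TCP at [0.23, -0.5, 0.225] pointing down, gripper open.
Joint ranges: [-3.1, 3.1], [-0.76, 2.03], [0.27, 2.55], [-1.08, 4.22], [0.17, 2.65], [-2.57, 2.57]. Speed limits (rad/s): [2.79, 2.79, 3.14, 3.14, 3.14, 3.14].

INTERFACE

Orientations are given as [roll, pitch, yaw] about the fixed x, y, z axes, in that order (R = Rz(yaw) Ry(pitch) Rx(roll)).
In Python, from bench import robot, snapshot, camera_params gives the robot as it stands.
- The arm moves only by the tool step_arm, never from a script. Its argument "motion" is text: rows parted by semicolons, each of 7 numbers parted by spaces: the opening in per cent of the stroke, from 0 (shut) to 100 (fully open), then the shift along the tool's x, y, z in cm, then the turn, a rotation vector about the tool's x, y, z in rad. A call has 1 to 20 rows; each row shifts and turns the commanded pose from where the row before left it, along the tool's axes as they then stand; what a row does not reach is not made up. A row lasts 1/12 s, in which the tool goes at most 41.7 mm and 7.16 degrees, less where a joint would pass 70% of its speed; a pose out of reach is approached as far as the arm can. A call with a gripper value outside its range is refused whole. The fingers move at their own pace and stop on an object; the grip force is fixed at half the most. Time passes only in rows, so rows that do not move let the fingers close. It gives the time, the measured TCP pose, the force and the opening at its end, in the units of the state.
- robot.get_obs(): the state, without advancing time (a new reading comes with each control period).
- snapshot(name): name is "scene" or "top" or "wrist"; returns the picture (420x560x3 uint8, red, green, blue); there is no depth.
- camera_params(name): a dict with "fx", "fy", "cx", "cy" (pixels), "R" (3x3) and "t" (3): a world point X has camera coordinates R X + t. Camera axes: x right, y down, z forward; pixel columns grow to the right and rows downward; lengths in m; the calibration is good to about 2 mm. A picture is of the moment at which its call begins: read the wrist's pose just before it. camera_params takes no time and is no camera call; for the wrist camera it gives the pose at the moment of the call.
- robot.close_job(): hands the job in, once; it reports no verdict.
The state is a dict: "time": time; "joint_positions": joint angles; "qvel": joint speeds; "joint_torque": joint torques, N m; "tool_pos": TCP position; "ee_rot": TCP orientation; "wrist_force": force on the tool from outside, world axes, zero at the start; "wrist_torque": the same for the moment, N m; "width": finger opening in m.
Only numpy, scipy, OpenCV 4.12 (cv2) and the standard library are available. Lean on these libraries where they do the work, as an engineer would, in place of code of your own. Each camera call takes 0.05 s, during which the arm holds its last target.

TASK

Pack the open wooden box for the kiln room: the tall square kiln prop, the straight tumbler without a handle and the wooden press form with the bridge handle have to go in beside the lidded jar and the short kiln prop that already stand in it, the short prop askew and in the way. They only just fit side by side, so make room by straightening the short prop first; in the end all five must stand upright with their undersides flat on the box floor. Set them down gently, without dropping them, and leave the mug, bowl, brush pot, bottle and tile where they are.

Things in the scene. Friction and masses are not known exactly. Their poses are not given: they have to be found in the camera images.
- box_in (a point): Centre of the inner floor of the open wooden box (fixed to the table, does not move). z up, y along the box's long side. Inside 136 mm (x) by 204 mm (y); walls 10 mm thick, 45 mm high above the inner floor; the inner floor is 10 mm above the table, so the rim is 55 mm above the table. Outside 156 x 224 mm. The five things fit only side by side on a grid of 2 by 3 cells of 68 mm, the wooden form taking two neighbouring cells.
- short_prop_mid (a point): Short kiln prop: hollow square post of buff firebrick, 60 x 60 mm, 85 mm tall (walls 14 mm thick, open at top and bottom). It already stands upright in the box, but out of place and askew, in the half of the box away from the jar, 20 to 52 mm along -y from the middle of the box. Point: its centre, half-way up; x and y across its flat faces, z up.
- tall_prop_mid (a point): Tall kiln prop: the same hollow square post, 60 x 60 mm, 120 mm tall, standing on the table. Point: its centre, half-way up; x and y across its flat faces, z up.
- tumbler_mid (a point): Tumbler: straight open cylinder of off-white bisque with no handle, 60 mm across, 120 mm tall, walls 5 mm, standing on the table. Point: its centre, half-way up; z up.
- jar_mid (a point): Glaze jar: closed white plastic cylinder with a grey lid, 60 mm across, 85 mm tall (the lid is the top 26 mm). It already stands in the box in its right place, in the corner towards the box's +x and +y, some 4 mm off both walls. Point: its centre, half-way up; z up.
- form_mid (a point): Wooden press form: a light wood block 60 mm (x) by 124 mm (y) by 45 mm high, with a bridge handle on top: a bar 26 mm wide (x), 80 mm long (y), from 64 to 90 mm above the underside, on two 20 x 16 mm posts. Total height 90 mm. Point: on its middle axis, 45 mm above its underside; y along its length, z up.
- mug: Bystander: bisque mug with a handle, 72 mm across, 85 mm tall. Origin: centre of its underside; handle towards +y.
- bowl: Bystander: small clay bowl, 96 mm across, 55 mm tall. Origin: centre of its underside.
- brush_pot: Bystander: terracotta pot, 68 mm across, with brushes and tools standing in it, 130 mm tall in all. Origin: centre of its underside.
- glaze_bottle: Bystander: white plastic bottle, 68 mm across, 170 mm tall, right of the box. Origin: centre of its underside.
- kiln_tile: Bystander: flat square clay tile, 90 x 90 x 16 mm, lying on the table. Origin: centre of its underside.
Things that resemble listed ones, but are neither listed nor needed, are in the scene too. What is shaped like the part that bears short_prop_mid but purple is not meant. What is shaped like the part that bears form_mid but yellow is not meant.

How it is judged:
By the outcome, as a careful person would: the job done as asked, in the order asked, and still so for the second after the job is handed in, with the robot touching nothing.
It also fails if it takes over 72 s, if anything falls off the work surface, if the arm or the gripper's body presses on something with over 40 N, if the wrist force passes 120 N, or if a joint passes its speed limit or range.

## Working session

There is one attempt and no reset: what is moved stays moved. The work goes in short steps, Python scripts to look and compute and a tool call to move; the robot and the scene stay as the last step left them, time stands still between calls to the robot, and variables do not carry over. Pictures are saved under pics/ and viewed, and the job is handed in when it is done.

Besides the shell and the picture viewer there is one more tool, called after "Request:" as a command line: name --argument value ..., lists and objects as JSON in quotes. step_arm: Moves the arm, as the interface text tells. Its arguments: {"type":"object","properties":{"motion":{"type":"string"}},"required":["motion"]}

```bash
ls; mkdir -p pics
python3 - <<'E'
from bench import robot,snapshot,camera_params
import cv2
o=robot.get_obs();print({k:(v if isinstance(v,float) else [round(float(a),4) for a in __import__('numpy').ravel(v)]) for k,v in o.items()})
for n in ["scene","top"]:
    cv2.imwrite(f"pics/{n}0.png",snapshot(n)[:,:,::-1]);print(n,camera_params(n))
E
```

```text
pics
{'time': 0.0, 'joint_positions': [-1.2431, 0.0879, 1.3723, -0.0, 1.6836, -0.1031], 'qvel': [0.0001, 0.0001, -0.0019, 0.0004, 0.0017, 0.0012], 'joint_torque': [0.0013, -34.0177, -30.2428, 0.0719, 0.033, -0.0002], 'tool_pos': [0.2295, -0.4992, 0.2233], 'ee_rot': [3.0404, 1.5686, 1.9004], 'wrist_force': [-0.3953, -0.0894, 0.1609], 'wrist_torque': [0.0112, -0.0175, 0.0351], 'width': 0.09391611053147797}
scene {'fx': 387.1968963667515, 'fy': 387.1968963667515, 'cx': 285.0649739688356, 'cy': 203.80165963546096, 'R': array([[-0.49381734,  0.86931484, -0.02088391],
       [ 0.57255827,  0.30698057, -0.76022362],
       [-0.65446273, -0.38736886, -0.64932573]]), 't': array([ 0.23810954, -0.19514271,  1.63339477])}
top {'fx': 515.4638903521419, 'fy': 515.4638903521419, 'cx': 285.7572492626355, 'cy': 204.2247277992206, 'R': array([[ 0.02095358, -0.99973242,  0.00980024],
       [-0.99409758, -0.02187714, -0.10626095],
       [ 0.10644692, -0.00751585, -0.99428998]]), 't': array([-0.01856762,  0.46681628,  1.70734479])}
```

View pics/scene0.png

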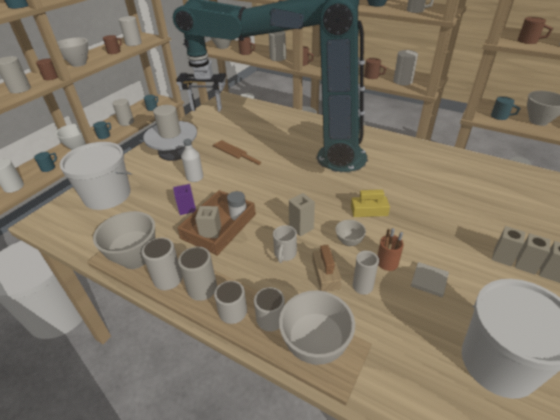

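View pics/top0.png

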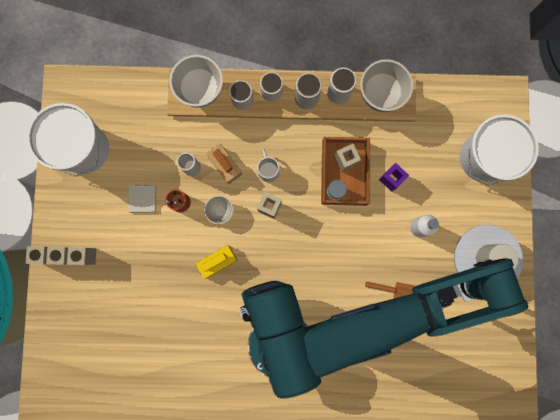

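```bash
cat > h.py <<'E'
import numpy as np,cv2
from bench import robot,snapshot,camera_params
def ray(cam,u,v,z):
    R,t=np.array(cam['R']),np.array(cam['t'])
    d=R.T@np.array([(u-cam['cx'])/cam['fx'],(v-cam['cy'])/cam['fy'],1]); c=-R.T@t
    return c+d*(z-c[2])/d[2]
def proj(cam,P):
    p=np.array(cam['R'])@np.array(P,float)+np.array(cam['t'])
    return np.array([cam['cx']+cam['fx']*p[0]/p[2],cam['cy']+cam['fy']*p[1]/p[2]])
def crop(src,dst,x0,y0,w,h,s):
    im=cv2.imread(src)[y0:y0+h,x0:x0+w]
    im=cv2.resize(im,None,fx=s,fy=s,interpolation=cv2.INTER_CUBIC)
    for i in range(0,w,10):
        cv2.putText(im,str(x0+i),(i*s,9),0,.32,(0,0,255),1); cv2.line(im,(i*s,10),(i*s,15),(0,0,255),1)
    for j in range(0,h,10):
        cv2.putText(im,str(y0+j),(0,j*s+4),0,.32,(0,0,255),1)
    cv2.imwrite(dst,im)
E
python3 - <<'E'
from h import *
crop('pics/top0.png','pics/c1.png',310,130,80,85,7)
crop('pics/top0.png','pics/c2.png',170,130,130,100,6)
E
```

```text
(no output)
```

View pics/c1.png

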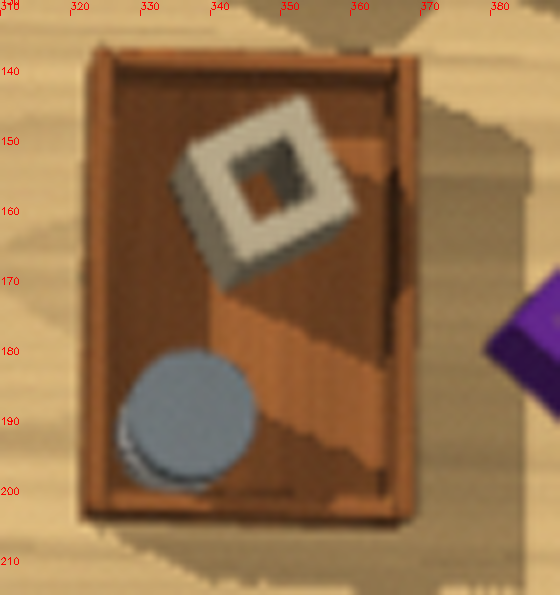

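View pics/c2.png

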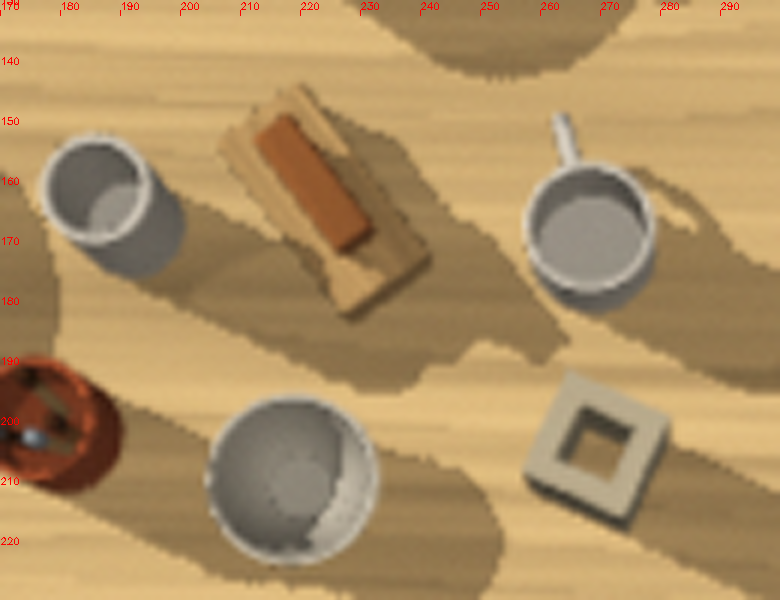

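Run:
```python
from h import *
c=camera_params('top')
def q(name,pts,s,x0,y0,z):
    P=np.array([ray(c,x0+u/s,y0+v/s,z)[:2] for u,v in pts])
    print(name,P.round(4).tolist(),'mean',P.mean(0).round(4))
    if len(P)==4:
        e=np.roll(P,-1,0)-P
        print('  len',np.linalg.norm(e,axis=1).round(4),'ang',np.degrees(np.arctan2(e[:,1],e[:,0])).round(1))
    return P
q('box outer rim',[(95,47),(418,57),(411,520),(84,515)],7,310,130,.055)
q('box inner rim',[(115,67),(398,72),(390,500),(107,492)],7,310,130,.055)
q('short',[(187,150),(305,95),(357,212),(241,265)],7,310,130,.095)
q('jar',[(191,413)],7,310,130,.095)
q('tall',[(570,371),(670,413),(627,519),(526,474)],6,170,130,.12)
q('tumbler',[(97,189)],6,170,130,.12)
q('tumL',[(42,189),(153,189)],6,170,130,.12)
q('bar',[(288,115),(373,230),(343,253),(256,137)],6,170,130,.09)
q('block',[(300,85),(432,258),(350,313),(220,143)],6,170,130,.045)
q('mug',[(590,228)],6,170,130,.085)
q('bowl',[(293,480)],6,170,130,.055)
q('pot',[(175,200)],1,0,0,.08)
q('tile',[(142,198)],1,0,0,.016)
q('bottle',[(427,222)],1,0,0,.17)
q('purple',[(394,177)],1,0,0,.085)
q('yellow',[(216,262)],1,0,0,.045)
print(camera_params('wrist'),robot.get_obs()['time'])
cv2.imwrite('pics/w0.png',snapshot('wrist')[:,:,::-1])
```

```text
box outer rim [[0.6942, -0.1302], [0.6929, -0.2851], [0.4697, -0.2826], [0.4687, -0.128]] mean [ 0.5814 -0.2065]
  len [0.1549 0.2232 0.1546 0.2255] ang [-90.5 179.4  90.4  -0.6]
box inner rim [[0.6846, -0.14], [0.6854, -0.2756], [0.479, -0.2726], [0.4799, -0.1387]] mean [ 0.5822 -0.2067]
  len [0.1356 0.2064 0.1339 0.2048] ang [-89.7 179.2  89.6  -0.3]
short [[0.6365, -0.1706], [0.6639, -0.2255], [0.609, -0.2501], [0.5827, -0.1963]] mean [ 0.623  -0.2106]
  len [0.0613 0.0602 0.0599 0.0596] ang [ -63.5 -155.9  116.    25.5]
jar [[0.5128, -0.1738]] mean [ 0.5128 -0.1738]
tall [[0.4951, 0.0591], [0.4739, 0.0055], [0.4171, 0.027], [0.4398, 0.0809]] mean [0.4565 0.0431]
  len [0.0576 0.0607 0.0585 0.0595] ang [-111.7  159.3   67.2  -21.5]
tumbler [[0.5873, 0.3134]] mean [0.5873 0.3134]
tumL [[0.5866, 0.3427], [0.588, 0.2837]] mean [0.5873 0.3132]
bar [[0.6361, 0.2171], [0.5738, 0.1688], [0.5608, 0.1846], [0.6236, 0.234]] mean [0.5986 0.2011]
  len [0.0789 0.0205 0.0799 0.0211] ang [-142.3  129.4   38.2  -53.5]
block [[0.663, 0.2167], [0.5666, 0.14], [0.5347, 0.1845], [0.6289, 0.2602]] mean [0.5983 0.2003]
  len [0.1232 0.0548 0.1209 0.0552] ang [-141.5  125.6   38.8  -52. ]
mug [[0.5784, 0.0513]] mean [0.5784 0.0513]
bowl [[0.4399, 0.2117]] mean [0.4399 0.2117]
pot [[0.4671, 0.352]] mean [0.4671 0.352 ]
tile [[0.4785, 0.4767]] mean [0.4785 0.4767]
bottle [[0.4062, -0.4428]] mean [ 0.4062 -0.4428]
purple [[0.5579, -0.36]] mean [ 0.5579 -0.36  ]
yellow [[0.2695, 0.2162]] mean [0.2695 0.2162]
{'fx': 302.73622634425635, 'fy': 302.73622634425635, 'cx': 284.9310421849613, 'cy': 208.4068517560119, 'R': array([[ 0.41850306, -0.908208  , -0.00366295],
       [-0.88378123, -0.40816979,  0.22875351],
       [-0.20925087, -0.09249679, -0.97347749]]), 't': array([-0.54856064, -0.02642198,  0.39064405])} 0.1
```

View pics/w0.png

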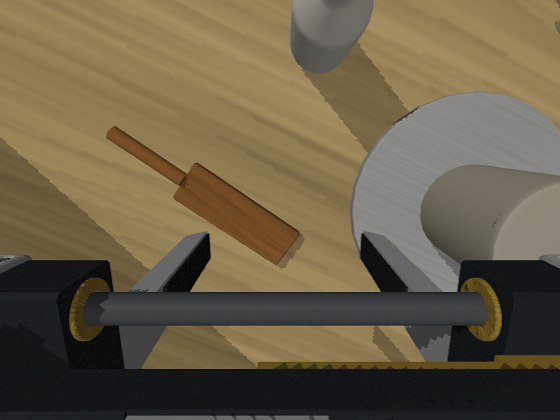

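```bash
cat >> h.py <<'E'
from scipy.spatial.transform import Rotation as Ro
def st():
    o=robot.get_obs(); R=Ro.from_euler('xyz',o['ee_rot']).as_matrix(); return o,np.array(o['tool_pos']),R
def plan(target,jaw_deg):
    """shift in tool axes (cm) now, then turn about x; jaw_deg world angle of tool z mod 180"""
    o,p,R=st()
    phi=np.degrees(np.arctan2(R[1,2],R[0,2]))
    print('t %.2f p %s phi %.2f j %s tilt %s F %s w %.4f'%(o['time'],p.round(4),phi,np.round(o['joint_positions'],2),R[:,0].round(4),np.round(o['wrist_force'],1),o['width']))
    d=np.array(target)-p
    s=R.T@d*100
    print('shift cm',s.round(2), 'horizontal only', (R.T@np.array([d[0],d[1],0])*100).round(2))
    a=(jaw_deg-phi+90)%180-90
    print('phi change deg %.2f -> turn about tool x rad %.4f (alt %.4f)'%(a,-np.radians(a),-np.radians(a-np.sign(a)*180)))
    # full desired R (tool down)
    j=np.radians(phi+a); z=np.array([np.cos(j),np.sin(j),0]); x=np.array([0,0,-1.]); Rt=np.c_[x,np.cross(z,x),z]
    print('full rotvec',Ro.from_matrix(R.T@Rt).as_rotvec().round(4))
E
python3 - <<'E'
from h import *
plan((.623,-.2106,.25),25.5)
c=camera_params('wrist');o,p,R=st();C=-np.array(c['R']).T@c['t']
print('cam offset in tool',(R.T@(C-p)).round(3),'cam axis in tool',(R.T@c['R'][2]).round(3))
E
```

```text
t 0.15 p [ 0.2295 -0.4994  0.2236] phi -65.32 j [-1.24  0.09  1.37 -0.    1.68 -0.1 ] tilt [-6.0e-04  1.6e-03 -1.0e+00] F [-0.1 -0.1 -0.6] w 0.0943
shift cm [-2.62 47.81 -9.82] horizontal only [ 2.000e-02  4.781e+01 -9.810e+00]
phi change deg -89.18 -> turn about tool x rad 1.5565 (alt -1.5851)
full rotvec [ 1.5565e+00 -1.4000e-03  1.2000e-03]
cam offset in tool [-0.161  0.064  0.   ] cam axis in tool [ 0.973 -0.229 -0.001]
```

Request:
step_arm --motion "100 -0.4 1.8 -0.37 0 0 0; 100 -0.4 3.7 -0.76 0 0 0; 100 -0.4 3.7 -0.76 0 0 0; 100 -0.4 3.7 -0.76 0 0 0; 100 -0.4 3.7 -0.76 0 0 0; 100 -0.4 3.7 -0.76 0 0 0; 100 -0.2 3.7 -0.76 0 0 0; 100 0 3.7 -0.76 0 0 0; 100 0 3.7 -0.76 0 0 0; 100 0 3.7 -0.76 0 0 0; 100 0 3.7 -0.76 0 0 0; 100 0 3.7 -0.76 0 0 0; 100 0 3.7 -0.76 0 0 0; 100 0 1.6 -0.33 0 0 0; 100 0 0 0 0 0 0; 100 0 0 0 0 0 0"

```text
time: 1.48
tool_pos: [0.6232, -0.2103, 0.2494]
ee_rot: [-2.07, 1.569, 3.075]
wrist_force: [0.1, -0.6, 0.9]
width: 0.0939
```

Run:
```python
from h import *
plan((.623,-.2106,.080),-64.5)
import pickle
c=camera_params('wrist');im=snapshot('wrist');cv2.imwrite('pics/w1.png',im[:,:,::-1]);pickle.dump(c,open('w1.pkl','wb'))
```

```text
t 1.48 p [ 0.6232 -0.2103  0.2494] phi -65.22 j [-0.41  0.33  1.03 -0.    1.78  0.73] tilt [-2.1e-03  1.0e-04 -1.0e+00] F [ 0.1 -0.6  0.9] w 0.0939
shift cm [16.94  0.    0.04] horizontal only [ 0.   -0.03  0.02]
phi change deg 0.72 -> turn about tool x rad -0.0126 (alt 3.1290)
full rotvec [-0.0126 -0.001   0.0018]
```

View pics/w1.png

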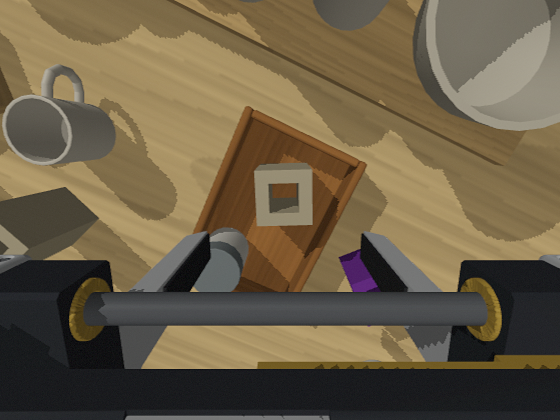

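Run:
```python
from h import *
crop('pics/w1.png','pics/c3.png',230,95,145,140,5)
```

```text
(no output)
```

View pics/c3.png

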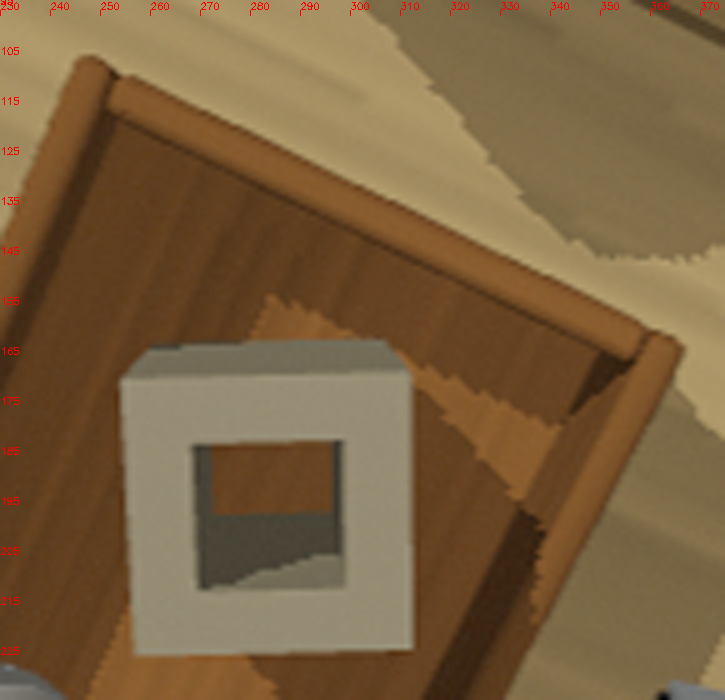

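```bash
cat >> h.py <<'E'
def quad(c,pts,s,x0,y0,z,name=''):
    P=np.array([ray(c,x0+u/s,y0+v/s,z)[:2] for u,v in pts]); e=np.roll(P,-1,0)-P
    print(name,P.round(4).tolist(),'mean',P.mean(0).round(4),'len',np.linalg.norm(e,axis=1).round(4),'ang',np.degrees(np.arctan2(e[:,1],e[:,0])).round(2))
E
python3 - <<'E'
from h import *
import pickle
c=pickle.load(open('w1.pkl','rb'))
quad(c,[(120,379),(412,373),(413,649),(134,656)],5,230,95,.095,'short')
quad(c,[(192,444),(343,439),(346,587),(200,591)],5,230,95,.095,'hole')
quad(c,[(88,57),(684,346)],5,230,95,.055,'rim outer far')
quad(c,[(108,111),(637,361)],5,230,95,.055,'rim inner far')
E
```

```text
short [[0.6366, -0.168], [0.6632, -0.2225], [0.6097, -0.2489], [0.5828, -0.1947]] mean [ 0.623  -0.2085] len [0.0607 0.0597 0.0605 0.06  ] ang [ -63.97 -153.76  116.38   26.39]
hole [[0.6304, -0.1872], [0.6447, -0.2155], [0.6161, -0.2298], [0.6021, -0.2017]] mean [ 0.6233 -0.2085] len [0.0317 0.032  0.0314 0.0319] ang [ -63.23 -153.41  116.49   27.21]
rim outer far [[0.6937, -0.1309], [0.6931, -0.2822]] mean [ 0.6934 -0.2066] len [0.1513 0.1513] ang [-90.23  89.77]
rim inner far [[0.6849, -0.1396], [0.6854, -0.2739]] mean [ 0.6852 -0.2067] len [0.1343 0.1343] ang [-89.8  90.2]
```

Request:
step_arm --motion "100 2 0 -0.1 -0.03 0 0; 100 3.5 0 0 0 0 0; 100 3.5 0 0 0 0 0; 100 3.5 0 0 0 0 0; 100 2.5 0 0 0 0 0; 100 1.3 0 0 0 0 0; 100 0.6 0 0 0 0 0; 100 0 0 0 0 0 0; 0 0 0 0 0 0 0; 0 0 0 0 0 0 0; 0 0 0 0 0 0 0; 0 0 0 0 0 0 0; 0 0 0 0 0 0 0; 0 0 0 0 0 0 0; 0 0 0 0 0 0 0"

```text
time: 2.78
tool_pos: [0.6228, -0.2096, 0.0824]
ee_rot: [1.56, 1.57, 0.45]
wrist_force: [-1.5, 0.8, 3.6]
width: 0.0599
```

Run:
```python
from h import *
plan((.6495,-.2406,.084),-90)
```

```text
t 2.78 p [ 0.6228 -0.2096  0.0824] phi -63.58 j [-0.41  0.39  1.3   0.    1.46  0.7 ] tilt [ 6.e-04  3.e-04 -1.e+00] F [-1.5  0.8  3.6] w 0.0599
shift cm [-0.16  1.02  3.97] horizontal only [0.   1.01 3.97]
phi change deg -26.42 -> turn about tool x rad 0.4612 (alt -2.6804)
full rotvec [ 4.612e-01 -1.000e-04 -7.000e-04]
```

Request:
step_arm --motion "0 -0.5 0 0 0 0 0; 0 -0.7 0 0 0 0 0; 0 0 0 0 0.06 0 0; 0 0 0 0 0.1 0 0; 0 0 0 0 0.1 0 0; 0 0 0 0 0.1 0 0; 0 0 0 0 0.1 0 0; 0 0 0.6 0.6 0 0 0; 0 0 1.0 1.2 0 0 0; 0 0 0.8 0.9 0 0 0; 0 0 0.3 0.4 0 0 0; 0 0 0 0 0 0 0; 0 0 0 0 0 0 0"

```text
time: 3.87
tool_pos: [0.6494, -0.2412, 0.0929]
ee_rot: [-1.964, 1.57, 2.75]
wrist_force: [-0.7, -0.5, -3.0]
width: 0.0597
```

Run:
```python
from h import *
import pickle
plan((.6498,-.2406,.082),-90)
c=camera_params('wrist');im=snapshot('wrist');cv2.imwrite('pics/w2.png',im[:,:,::-1]);pickle.dump(c,open('w2.pkl','wb'))
crop('pics/w2.png','pics/c4.png',180,110,155,130,5)
```

```text
t 3.87 p [ 0.6494 -0.2412  0.0929] phi -89.91 j [-0.44  0.46  1.17 -0.    1.51  1.13] tilt [-1.1e-03  5.0e-04 -1.0e+00] F [-0.7 -0.5 -3. ] w 0.0597
shift cm [ 1.09  0.04 -0.05] horizontal only [-0.    0.04 -0.06]
phi change deg -0.09 -> turn about tool x rad 0.0015 (alt -3.1401)
full rotvec [ 0.0015 -0.0005  0.0011]
```

View pics/c4.png

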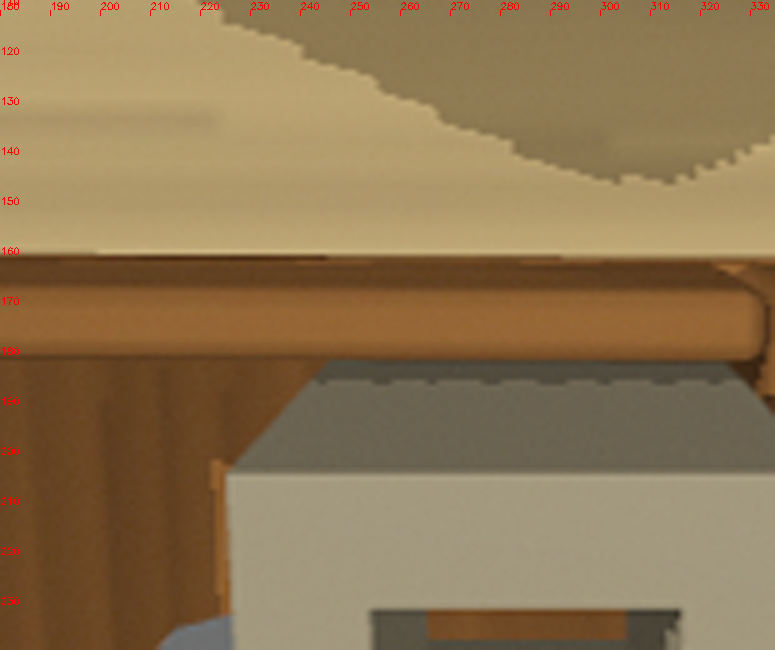

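Request:
step_arm --motion "0 0.5 0 -0.05 0 0 0; 0 0.3 0 0 0 0 0; 0 0.1 0 0 0 0 0; 0 0.1 0 0 0 0 0; 0 0 0 0 0 0 0; 0 0 0 0 0 0 0"

```text
time: 4.42
tool_pos: [0.6496, -0.2404, 0.0835]
ee_rot: [-0.072, 1.571, -1.642]
wrist_force: [-0.4, -0.1, -3.8]
width: 0.0598
```

Run:
```python
from h import *
plan((.6498,-.2406,.082),-90)
c=camera_params('wrist')
import pickle
c2=pickle.load(open('w2.pkl','rb'))
print(ray(c2,180+400/5,110+472/5,.1055), 'rim in', ray(c2,250,110+355/5,.055),'rim corner',ray(c2,333,110+320/5,.055),'outer',ray(c2,250,110+287/5,.055))
```

```text
t 4.42 p [ 0.6496 -0.2404  0.0835] phi -89.95 j [-0.44  0.46  1.19 -0.    1.49  1.13] tilt [-0.e+00 -1.e-04 -1.e+00] F [-0.4 -0.1 -3.8] w 0.0598
shift cm [0.15 0.02 0.02] horizontal only [0.   0.02 0.02]
phi change deg -0.05 -> turn about tool x rad 0.0009 (alt -3.1407)
full rotvec [0.0009 0.0001 0.    ]
[ 0.6808387  -0.22912327  0.1055    ] rim in [ 0.6853728  -0.21846107  0.055     ] rim corner [ 0.69014944 -0.27307614  0.055     ] outer [ 0.69431623 -0.21867626  0.055     ]
```

Request:
step_arm --motion "0 0.06 0 0 0 0 0; 0 0.06 0 0 0 0 0; 0 0 0 0 0 0 0; 0 0 0 0 0 0 0"

```text
time: 4.75
tool_pos: [0.6497, -0.2405, 0.0825]
ee_rot: [0.917, 1.57, -0.653]
wrist_force: [-0.2, 0.8, -2.6]
width: 0.0598
```

Request:
step_arm --motion "0 0.05 0 0 0 0 0; 0 0 0 0 0 0 0; 0 0 0 0 0 0 0"

```text
time: 5.0
tool_pos: [0.6497, -0.2406, 0.0824]
ee_rot: [1.009, 1.57, -0.561]
wrist_force: [-1.7, 0.2, -0.6]
width: 0.06
```

Request:
step_arm --motion "0 0.04 0 0 0 0 0; 75 0 0 0 0 0 0; 85 0 0 0 0 0 0; 85 0 0 0 0 0 0; 100 -0.5 0 0 0 0 0; 100 -2 0 0 0 0 0; 100 -3.5 0 0 0 0 0; 100 -4 0 0 0 0 0; 100 -3.5 0 0 0 0 0; 100 -2 0 0 0 0 0; 100 -1 0 0 0 0 0; 100 0 0 0 0 0 0; 100 0 0 0 0 0 0"

```text
time: 6.08
tool_pos: [0.6495, -0.2404, 0.2457]
ee_rot: [-1.896, 1.57, 2.817]
wrist_force: [-0.2, 0.6, -0.5]
width: 0.0939
```

Run:
```python
from h import *
import pickle
plan((.4565,.0435,.25),-111.7)
c=camera_params('wrist');im=snapshot('wrist');cv2.imwrite('pics/w3.png',im[:,:,::-1]);pickle.dump(c,open('w3.pkl','wb'))
```

```text
t 6.08 p [ 0.6495 -0.2404  0.2457] phi -89.95 j [-0.44  0.41  0.93 -0.    1.8   1.13] tilt [-5.e-04  2.e-04 -1.e+00] F [-0.2  0.6 -0.5] w 0.0939
shift cm [ -0.42 -19.28 -28.41] horizontal only [ 1.000e-02 -1.928e+01 -2.841e+01]
phi change deg -21.75 -> turn about tool x rad 0.3795 (alt -2.7621)
full rotvec [ 3.795e-01 -1.000e-04  5.000e-04]
```

View pics/w3.png

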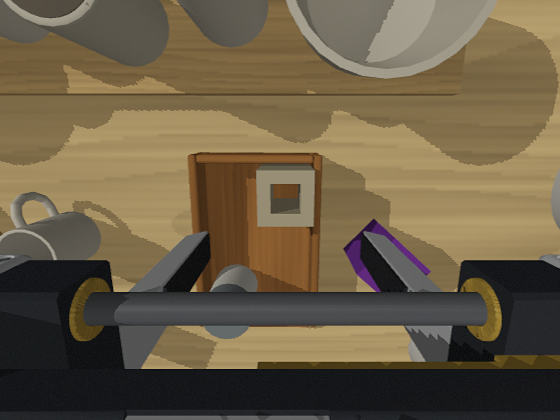

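Request:
step_arm --motion "100 0 -0.96 -1.42 0 0 0; 100 0 -2.1 -3.1 0 0 0; 100 0 -2.1 -3.1 0 0 0; 100 0 -2.1 -3.1 0 0 0; 100 0 -2.1 -3.1 0 0 0; 100 0 -2.1 -3.1 0 0 0; 100 0 -2.1 -3.1 0 0 0; 100 0 -2.1 -3.1 0 0 0; 100 0 -2.1 -3.1 0 0 0; 100 0 -1.52 -2.19 0 0 0; 100 0 0 0 -0.12 0 0; 100 0 0 0 -0.12 0 0; 100 0 0 0 -0.12 0 0; 100 0 0 0 -0.12 0 0; 100 0 0 0 -0.12 0 0; 100 0 0 0 -0.12 0 0; 100 0 0 0 -0.12 0 0; 100 0 0 0 -0.12 0 0; 100 0 0 0 -0.12 0 0; 100 0 0 0 -0.11 0 0"

```text
time: 7.8
tool_pos: [0.4554, 0.0435, 0.2432]
ee_rot: [-2.781, 1.565, 3.128]
wrist_force: [-0.2, -0.1, -0.6]
width: 0.0937
```

Run:
```python
from h import *
import pickle
c=camera_params('wrist');im=snapshot('wrist');cv2.imwrite('pics/w4.png',im[:,:,::-1]);pickle.dump(c,open('w4.pkl','wb'))
plan((.4565,.0435,.25),-21.7)
u,v=proj(c,(.4565,.0435,.12));print(u,v)
crop('pics/w4.png','pics/c5.png',int(u)-50,int(v)-55,110,100,6)
```

```text
t 7.85 p [0.4553 0.0435 0.2432] phi -21.27 j [-0.03 -0.12  1.54 -0.    1.73  0.34] tilt [-5.8e-03  1.0e-04 -1.0e+00] F [-0.8  0.3  0.3] w 0.0945
shift cm [-0.68  0.04  0.1 ] horizontal only [-0.    0.04  0.11]
phi change deg -0.43 -> turn about tool x rad 0.0076 (alt -3.1340)
full rotvec [ 0.0076 -0.0054  0.002 ]
288.2621705828823 205.89382486119635
```

View pics/c5.png

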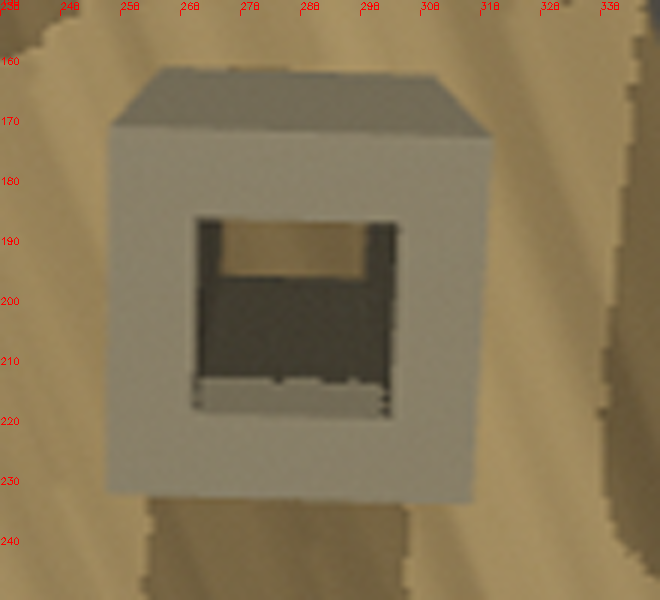

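Run:
```python
from h import *
import pickle
c=pickle.load(open('w4.pkl','rb'))
quad(c,[(109,125),(491,135),(471,502),(107,491)],6,238,150,.12,'tall')
quad(c,[(196,217),(397,223),(391,417),(195,409)],6,238,150,.12,'hole')
plan((.4565,.0435,.109),-21.7)
```

```text
tall [[0.4407, 0.0858], [0.4957, 0.0627], [0.4722, 0.0074], [0.4174, 0.0307]] mean [0.4565 0.0466] len [0.0597 0.0601 0.0596 0.0598] ang [ -22.84 -112.99  156.94   67.05]
hole [[0.4479, 0.0674], [0.4771, 0.055], [0.4651, 0.0256], [0.436, 0.0384]] mean [0.4565 0.0466] len [0.0318 0.0318 0.0318 0.0314] ang [ -23.04 -112.3   156.31   67.7 ]
t 7.85 p [0.4553 0.0435 0.2432] phi -21.27 j [-0.03 -0.12  1.54 -0.    1.73  0.34] tilt [-5.8e-03  1.0e-04 -1.0e+00] F [-0.8  0.3  0.3] w 0.0945
shift cm [13.42  0.07  0.18] horizontal only [-0.    0.04  0.11]
phi change deg -0.43 -> turn about tool x rad 0.0076 (alt -3.1340)
full rotvec [ 0.0076 -0.0054  0.002 ]
```

Request:
step_arm --motion "100 1 0.18 0.06 0.023 -0.005 0.001; 100 3 0 0 0 0 0; 100 3.5 0 0 0 0 0; 100 3 0 0 0 0 0; 100 1.8 0 0 0 0 0; 100 0.9 0 0 0 0 0; 100 0.2 0 0 0 0 0; 100 0 0 0 0 0 0; 0 0 0 0 0 0 0; 0 0 0 0 0 0 0; 0 0 0 0 0 0 0; 0 0 0 0 0 0 0; 0 0 0 0 0 0 0; 0 0 0 0 0 0 0"

```text
time: 9.02
tool_pos: [0.4583, 0.045, 0.1129]
ee_rot: [0.288, 1.566, -0.115]
wrist_force: [-1.9, 1.2, 2.5]
width: 0.0596
```

Run:
```python
from h import *
plan((.6498,-.1726,.25),0)
```

```text
t 9.02 p [0.4583 0.045  0.1129] phi -23.09 j [-0.03 -0.07  1.75 -0.    1.45  0.38] tilt [ 4.9e-03 -6.0e-04 -1.0e+00] F [-1.9  1.2  2.5] w 0.0596
shift cm [-13.6  -12.48  26.22] horizontal only [  0.11 -12.5   26.15]
phi change deg 23.09 -> turn about tool x rad -0.4031 (alt 2.7385)
full rotvec [-4.031e-01  5.000e-03 -4.000e-04]
```

Request:
step_arm --motion "0 -0.6 0 0 0 0 0; 0 -2 0 0 0 0 0; 0 -3.5 0 0 0 0 0; 0 -3.5 0 0 0 0 0; 0 -3 -0.5 1.0 0 0 0; 0 -1 -1.2 2.6 0 0 0; 0 0 -1.6 3.4 0 0 0; 0 0 -1.6 3.4 0 0 0; 0 0 -1.6 3.4 0 0 0; 0 0 -1.6 3.4 0 0 0; 0 0 -1.6 3.4 0 0 0; 0 0 -1.6 3.3 0 0 0; 0 0 -0.8 1.6 0 0 0; 0 0 -0.3 0.6 -0.08 0 0; 0 0 0 0 -0.11 0 0; 0 0 0 0 -0.11 0 0; 0 0 0 0 -0.1 0 0; 0 0 0 0 0 0 0; 0 0 0 0 0 0 0"

```text
time: 10.6
tool_pos: [0.6489, -0.1715, 0.248]
ee_rot: [-0.105, 1.568, -0.111]
wrist_force: [0.4, -0.0, -4.8]
width: 0.0598
```

Run:
```python
from h import *
import pickle
c=camera_params('wrist');im=snapshot('wrist');cv2.imwrite('pics/w5.png',im[:,:,::-1]);pickle.dump(c,open('w5.pkl','wb'))
plan((.6498,-.1726,.25),0)
cv2.imwrite('pics/s5.png',snapshot('scene')[:,:,::-1])
```

```text
t 10.65 p [ 0.649  -0.1714  0.2484] phi -0.31 j [-0.34  0.36  1.    0.    1.78 -0.34] tilt [ 3.1e-03 -5.0e-04 -1.0e+00] F [-0.1 -0.5 -4.1] w 0.0597
shift cm [-0.16 -0.12  0.09] horizontal only [ 0.   -0.12  0.09]
phi change deg 0.31 -> turn about tool x rad -0.0054 (alt 3.1362)
full rotvec [-0.0054  0.0031  0.0005]
```

View pics/w5.png

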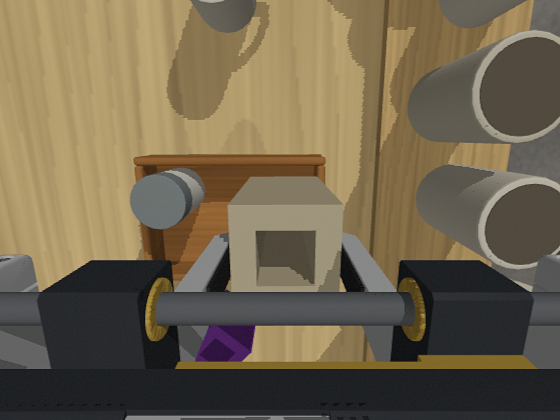

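View pics/s5.png

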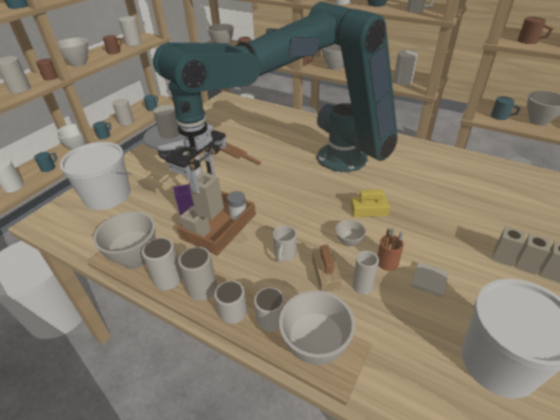

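Run:
```python
from h import *
crop('pics/w5.png','pics/c6.png',220,170,130,125,5)
```

```text
(no output)
```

View pics/c6.png

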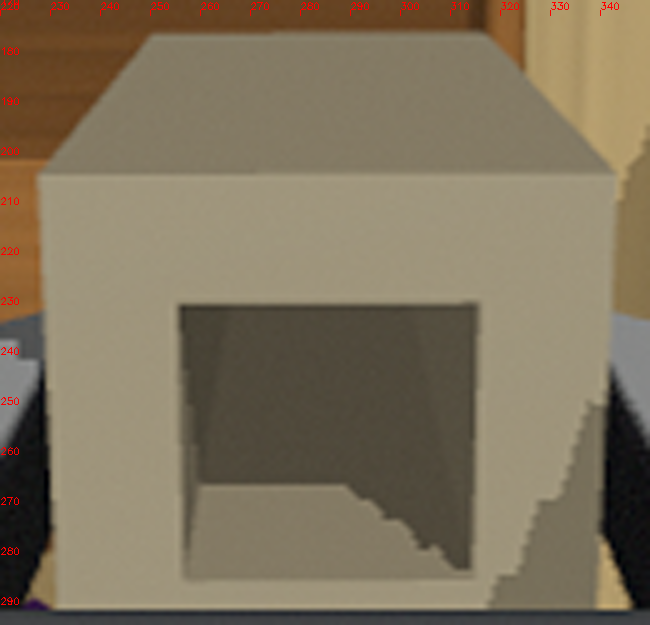

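Run:
```python
from h import *
import pickle
c=pickle.load(open('w5.pkl','rb'))
for z in (.2535,.2555,.2575):
  quad(c,[(179,304),(478,304),(471,579),(185,579)],5,220,170,z,'hole')
  print(ray(c,220+327/5,170+174/5,z))
c3=pickle.load(open('w3.pkl','rb'))
```

```text
hole [[0.6318, -0.1549], [0.6639, -0.1551], [0.6637, -0.1873], [0.6316, -0.1871]] mean [ 0.6478 -0.1711] len [0.0321 0.0322 0.0321 0.0322] ang [ -0.29 -90.34 179.7   89.67]
[ 0.64774897 -0.140726    0.2535    ]
hole [[0.632, -0.1543], [0.6637, -0.1545], [0.6635, -0.1863], [0.6318, -0.1861]] mean [ 0.6478 -0.1703] len [0.0317 0.0318 0.0317 0.0318] ang [ -0.29 -90.34 179.7   89.67]
[ 0.6477456  -0.14028422  0.2555    ]
hole [[0.6322, -0.1537], [0.6635, -0.1538], [0.6633, -0.1852], [0.632, -0.1851]] mean [ 0.6477 -0.1695] len [0.0313 0.0314 0.0312 0.0314] ang [ -0.29 -90.34 179.7   89.67]
[ 0.64774223 -0.13984245  0.2575    ]
```

Request:
step_arm --motion "0 1 -0.18 0.1 -0.005 0 0; 0 2.5 0 0 0 0 0; 0 3 0 0 0 0 0; 0 2.8 0 0 0 0 0; 0 1.7 0 0 0 0 0; 0 0.8 0 0 0 0 0; 0 0.4 0 0 0 0 0; 0 0 0 0 0 0 0; 0 0 0 0 0 0 0"

```text
time: 11.45
tool_pos: [0.6517, -0.1738, 0.1292]
ee_rot: [-0.26, 1.563, -0.258]
wrist_force: [0.3, -0.4, -4.1]
width: 0.0599
```

Run:
```python
from h import *
plan((.650,-.1732,.1229),0)
```

```text
t 11.45 p [ 0.6517 -0.1738  0.1292] phi 0.10 j [-0.34  0.39  1.19  0.    1.55 -0.35] tilt [ 0.0077 -0.002  -1.    ] F [ 0.3 -0.4 -4.1] w 0.0599
shift cm [ 0.63  0.06 -0.17] horizontal only [-0.    0.06 -0.17]
phi change deg -0.10 -> turn about tool x rad 0.0018 (alt -3.1398)
full rotvec [0.0018 0.0077 0.002 ]
```

Request:
step_arm --motion "0 0.2 0.05 -0.1 0 0.003 0.001; 0 0.2 0 0 0 0 0; 0 0 0 0 0 0 0; 0 0 0 0 0 0 0"

```text
time: 11.78
tool_pos: [0.65, -0.173, 0.1241]
ee_rot: [-0.12, 1.568, -0.118]
wrist_force: [0.8, -0.1, -4.4]
width: 0.0595
```

Run:
```python
from h import *
plan((.650,-.1732,.1229),0)
```

```text
t 11.78 p [ 0.65   -0.173   0.1241] phi 0.11 j [-0.34  0.39  1.2   0.    1.55 -0.35] tilt [ 2.7e-03 -3.0e-04 -1.0e+00] F [ 0.8 -0.1 -4.4] w 0.0595
shift cm [ 0.12 -0.02  0.  ] horizontal only [ 0.   -0.02  0.  ]
phi change deg -0.11 -> turn about tool x rad 0.0020 (alt -3.1396)
full rotvec [0.002  0.0027 0.0003]
```

Request:
step_arm --motion "0 0.07 0 0 0 0 0; 0 0.06 0 0 0 0 0; 0 0 0 0 0 0 0; 0 0 0 0 0 0 0"

```text
time: 12.12
tool_pos: [0.65, -0.1731, 0.1231]
ee_rot: [-0.206, 1.568, -0.204]
wrist_force: [-0.4, 0.2, -0.8]
width: 0.0601
```

Request:
step_arm --motion "0 0.04 0 0 0 0 0; 75 0 0 0 0 0 0; 85 0 0 0 0 0 0; 85 0 0 0 0 0 0; 100 -0.5 0 0 0 0 0; 100 -2 0 0 0 0 0; 100 -3.5 0 0 0 0 0; 100 -3.5 0 0 0 0 0; 100 -2.5 0 0 0 0 0; 100 -1.5 0 0 0 0 0; 100 -0.5 0 0 0 0 0; 100 0 0 0 0 0 0; 100 0 0 0 0 0 0"

```text
time: 13.2
tool_pos: [0.6494, -0.1728, 0.2609]
ee_rot: [0.336, 1.57, 0.339]
wrist_force: [-0.5, 1.0, -0.8]
width: 0.0943
```

Run:
```python
from h import *
import pickle
c=camera_params('wrist');im=snapshot('wrist');cv2.imwrite('pics/w6.png',im[:,:,::-1]);pickle.dump(c,open('w6.pkl','wb'))
plan((.5986,.2009,.26),-51.5)
```

```text
t 13.25 p [ 0.649  -0.1727  0.2598] phi 0.12 j [-0.34  0.36  0.97  0.    1.81 -0.35] tilt [-0.001  0.001 -1.   ] F [-1.2  0.3 -0.2] w 0.0938
shift cm [ 2.000e-02  3.737e+01 -4.970e+00] horizontal only [ 0.04 37.37 -4.97]
phi change deg -51.62 -> turn about tool x rad 0.9009 (alt -2.2407)
full rotvec [ 9.009e-01 -1.400e-03 -5.000e-04]
```

View pics/w6.png

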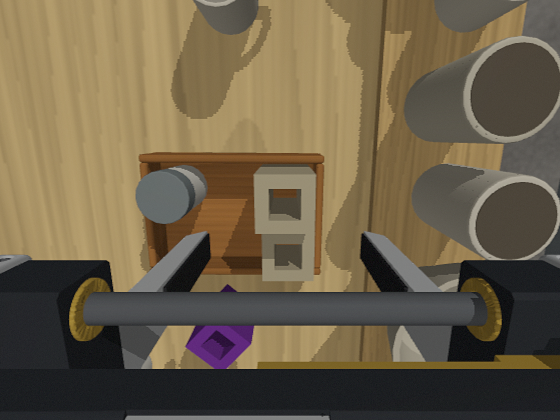

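Request:
step_arm --motion "100 0 1.8 -0.24 0 0 0; 100 0 3.7 -0.49 0 0 0; 100 0 3.7 -0.49 0 0 0; 100 0 3.7 -0.49 0 0 0; 100 0 3.7 -0.49 0 0 0; 100 0 3.7 -0.49 0 0 0; 100 0 3.7 -0.49 0 0 0; 100 0 3.7 -0.49 0 0 0; 100 0 3.7 -0.49 0 0 0; 100 0 3.7 -0.49 0 0 0; 100 0 2.27 -0.32 0 0 0; 100 0 0 0 0.1 0 0; 100 0 0 0 0.12 0 0; 100 0 0 0 0.12 0 0; 100 0 0 0 0.12 0 0; 100 0 0 0 0.12 0 0; 100 0 0 0 0.12 0 0; 100 0 0 0 0.12 0 0; 100 0 0 0 0.08 0 0; 100 0 0 0 0 0 0"

```text
time: 14.92
tool_pos: [0.5977, 0.2016, 0.26]
ee_rot: [-1.957, 1.57, -2.855]
wrist_force: [-0.3, 0.2, -0.1]
width: 0.0941
```

Request:
step_arm --motion "60 0 0 0 0 0 0; 60 0 0 0 0 0 0; 60 0 0 0 0 0 0"

```text
time: 15.17
tool_pos: [0.5987, 0.201, 0.2612]
ee_rot: [0.764, 1.57, -0.132]
wrist_force: [-0.3, 0.6, -0.6]
width: 0.0774
```

Run:
```python
from h import *
import pickle
c=camera_params('wrist');im=snapshot('wrist');cv2.imwrite('pics/w7.png',im[:,:,::-1]);pickle.dump(c,open('w7.pkl','wb'))
plan((.5986,.2009,.26),-51.5)
crop('pics/w7.png','pics/c7.png',220,125,130,165,4)
```

```text
t 15.22 p [0.5988 0.2009 0.2614] phi -51.39 j [ 0.23  0.27  1.09 -0.    1.78  1.13] tilt [ 1.4e-03 -1.0e-04 -1.0e+00] F [0.8 0.9 0.3] w 0.0733
shift cm [ 0.14 -0.02 -0.01] horizontal only [-0.   -0.01 -0.01]
phi change deg -0.11 -> turn about tool x rad 0.0020 (alt -3.1396)
full rotvec [ 0.002  0.001 -0.001]
```

View pics/c7.png

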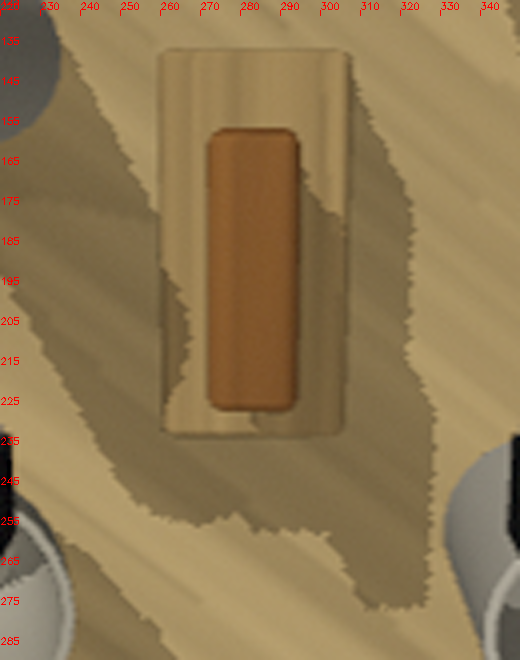

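View pics/w7.png

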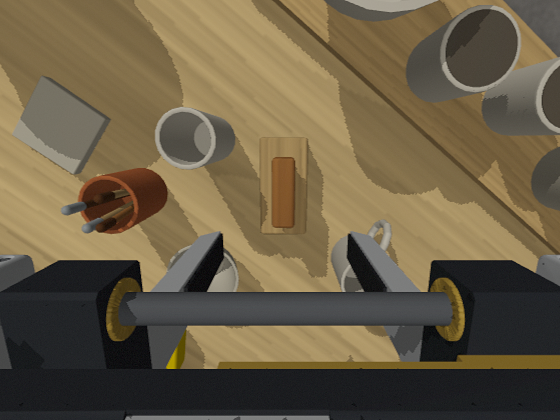

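Run:
```python
from h import *
import pickle
c=pickle.load(open('w7.pkl','rb'))
quad(c,[(208,130),(299,130),(297,410),(207,410)],4,220,125,.09,'bar')
quad(c,[(158,49),(350,51),(343,437),(163,435)],4,220,125,.045,'block')
plan((.5986,.2009,.081),-51.5)
```

```text
bar [[0.6231, 0.2394], [0.6385, 0.2202], [0.5768, 0.1707], [0.5607, 0.1908]] mean [0.5997 0.2053] len [0.0247 0.0791 0.0257 0.0791] ang [ -51.3  -141.3   128.71   37.93]
block [[0.6292, 0.266], [0.6652, 0.2202], [0.5693, 0.1436], [0.5331, 0.1899]] mean [0.5992 0.2049] len [0.0582 0.1227 0.0587 0.1226] ang [ -51.89 -141.4   128.05   38.36]
t 15.22 p [0.5988 0.2009 0.2614] phi -51.39 j [ 0.23  0.27  1.09 -0.    1.78  1.13] tilt [ 1.4e-03 -1.0e-04 -1.0e+00] F [0.8 0.9 0.3] w 0.0733
shift cm [18.04 -0.03 -0.03] horizontal only [-0.   -0.01 -0.01]
phi change deg -0.11 -> turn about tool x rad 0.0020 (alt -3.1396)
full rotvec [ 0.002  0.001 -0.001]
```

Request:
step_arm --motion "75 1 0.2 -0.22 0.002 0 0; 75 3 0 0 0 0 0; 75 4 0 0 0 0 0; 75 4 0 0 0 0 0; 75 3 0 0 0 0 0; 75 1.7 0 0 0 0 0; 75 0.9 0 0 0 0 0; 75 0.3 0 0 0 0 0; 75 0 0 0 0 0 0; 0 0 0 0 0 0 0; 0 0 0 0 0 0 0; 0 0 0 0 0 0 0; 0 0 0 0 0 0 0; 0 0 0 0 0 0 0; 0 0 0 0 0 0 0; 0 0 0 0 0 0 0; 0 0 0 0 0 0 0; 0 0 0 0 0 0 0"

```text
time: 16.72
tool_pos: [0.5995, 0.2038, 0.0828]
ee_rot: [1.021, 1.569, 0.122]
wrist_force: [-0.6, 0.3, 0.8]
width: 0.0258
```

Run:
```python
from h import *
plan((.5818,-.2066,.24),0)
```

```text
t 16.72 p [0.5995 0.2038 0.0828] phi -51.56 j [ 0.24  0.33  1.36 -0.    1.44  1.14] tilt [ 1.9e-03  2.0e-04 -1.0e+00] F [-0.6  0.3  0.8] w 0.0258
shift cm [-15.73 -26.88  31.06] horizontal only [-1.000e-02 -2.690e+01  3.104e+01]
phi change deg 51.56 -> turn about tool x rad -0.8999 (alt 2.2417)
full rotvec [-0.8999  0.0016 -0.0011]
```

Request:
step_arm --motion "0 -0.6 0 0 0 0 0; 0 -2.4 0 0 0 0 0; 0 -3.8 0 0 0 0 0; 0 -3.8 0 0 0 0 0; 0 -3.4 0 0 0 0 0; 0 -1.6 -0.6 0.7 0 0 0; 0 -0.4 -1.5 1.73 0 0 0; 0 0 -2.4 2.77 0 0 0; 0 0 -2.4 2.77 0 0 0; 0 0 -2.4 2.77 0 0 0; 0 0 -2.4 2.77 0 0 0; 0 0 -2.4 2.77 0 0 0; 0 0 -2.4 2.77 0 0 0; 0 0 -2.4 2.77 0 0 0; 0 0 -2.4 2.77 0 0 0; 0 0 -2.4 2.77 0 0 0; 0 0 -2.0 2.3 0 0 0; 0 0 -0.9 1.04 0 0 0; 0 0 -0.3 0.34 0 0 0; 0 0 0 0 0 0 0"

```text
time: 18.38
tool_pos: [0.5812, -0.2073, 0.2419]
ee_rot: [2.026, 1.57, 1.124]
wrist_force: [1.0, 0.2, -3.1]
width: 0.026
```

Request:
step_arm --motion "0 0 0 0 -0.06 0 0; 0 0 0 0 -0.11 0 0; 0 0 0 0 -0.11 0 0; 0 0 0 0 -0.11 0 0; 0 0 0 0 -0.11 0 0; 0 0 0 0 -0.11 0 0; 0 0 0 0 -0.11 0 0; 0 0 0 0 -0.11 0 0; 0 0 0 0 -0.07 0 0; 0 0 0 0 0 0 0; 0 0 0 0 0 0 0"

```text
time: 19.3
tool_pos: [0.5818, -0.2048, 0.2427]
ee_rot: [0.349, 1.569, 0.35]
wrist_force: [-0.3, 1.3, -3.4]
width: 0.0254
```

Run:
```python
from h import *
import pickle
c=camera_params('wrist');im=snapshot('wrist');cv2.imwrite('pics/w8.png',im[:,:,::-1]);pickle.dump(c,open('w8.pkl','wb'))
cv2.imwrite('pics/t8.png',snapshot('top')[:,:,::-1])
plan((.5818,-.2066,.24),0)
crop('pics/w8.png','pics/c8.png',200,110,170,185,4)
```

```text
t 19.40 p [ 0.5817 -0.2055  0.2428] phi 0.01 j [-0.43  0.23  1.17  0.    1.74 -0.43] tilt [ 2.e-03  3.e-04 -1.e+00] F [-1.1 -0.5 -2.8] w 0.0258
shift cm [ 0.28 -0.11  0.01] horizontal only [-0.   -0.11  0.01]
phi change deg -0.01 -> turn about tool x rad 0.0001 (alt -3.1415)
full rotvec [ 0.0001  0.002  -0.0003]
```

View pics/c8.png

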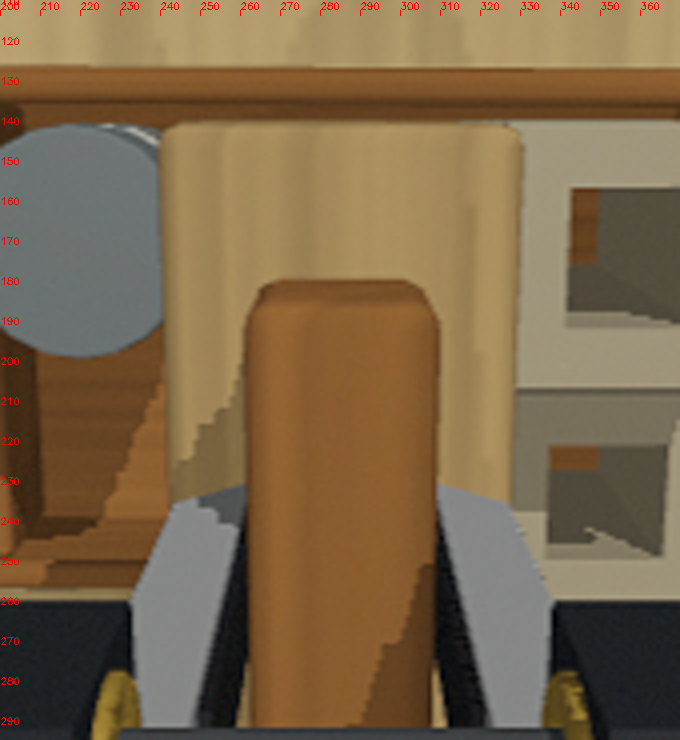

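View pics/w8.png

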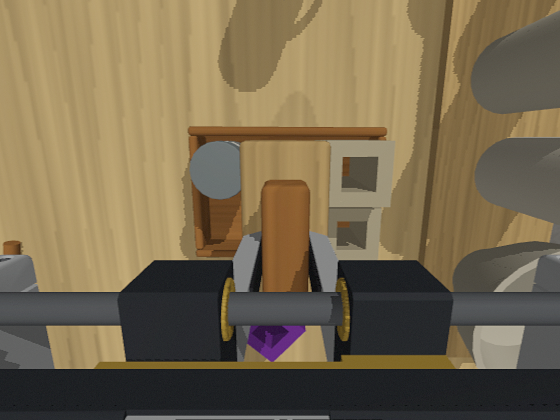

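Run:
```python
from h import *
import pickle
c=pickle.load(open('w8.pkl','rb'))
print('far end',ray(c,285,110+123/4,.205))
print('L,R',ray(c,200+160/4,150,.205),ray(c,200+521/4,150,.205))
print('L,R low',ray(c,200+169/4,110+480/4,.205),ray(c,200+512/4,110+480/4,.205))
print('bar',ray(c,200+245/4,220,.25),ray(c,200+438/4,220,.25))
print('rim in +y',ray(c,285,110+103/4,.055),ray(c,285,110+69/4,.055))
# props: tall top face left edge, short
print('tall left',ray(c,200+517/4,110+300/4,.13),'tall hole L top',ray(c,200+571/4,110+188/4,.13), 'short hole', ray(c,200+547/4,110+447/4,.095),ray(c,200+667/4,110+447/4,.095),'short hole near',ray(c,200+547/4,110+547/4,.095))
print('tall far edge',ray(c,350,110+122/4,.13),'near',ray(c,350,110+388/4,.13))
crop('pics/t8.png','pics/ct8.png',310,110,90,110,6)
```

```text
far end [ 0.58026835 -0.14153081  0.205     ]
L,R [ 0.55126177 -0.1473969   0.205     ] [ 0.60945985 -0.14730747  0.205     ]
L,R low [ 0.55107817 -0.20124793  0.205     ] [ 0.60982702 -0.20116692  0.205     ]
bar [ 0.56780904 -0.18183933  0.25      ] [ 0.59318072 -0.18180382  0.25      ]
rim in +y [ 0.58038205 -0.1373313   0.055     ] [ 0.58036724 -0.12813091  0.055     ]
tall left [ 0.6207402  -0.18147827  0.13      ] tall hole L top [ 0.63192145 -0.15624552  0.13      ] short hole [ 0.63523063 -0.22599092  0.095     ] [ 0.66696787 -0.22594661  0.095     ] short hole near [ 0.63635796 -0.25396051  0.095     ]
tall far edge [ 0.63767438 -0.14185936  0.13      ] near [ 0.64069545 -0.20202167  0.13      ]
```

View pics/ct8.png

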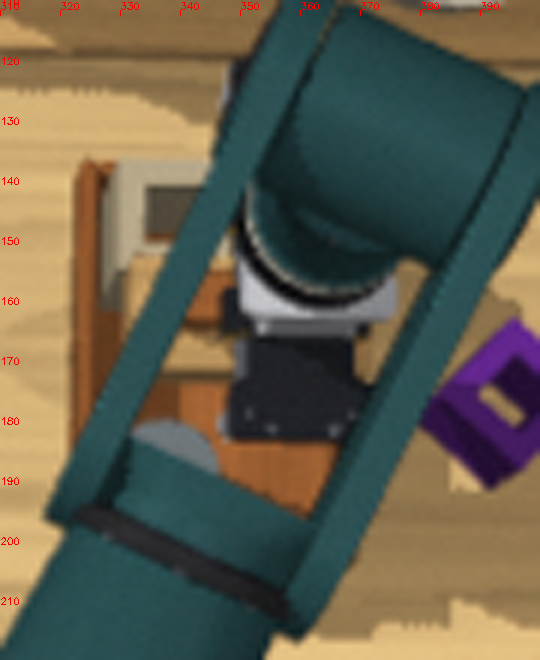

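Request:
step_arm --motion "0 1 -0.18 0 0 0 0; 0 2.5 0 0 0 0 0; 0 3 0 0 0 0 0; 0 3 0 0 0 0 0; 0 2.4 0 0 0 0 0; 0 1.4 0 0 0 0 0; 0 0.8 0 0 0 0 0; 0 0.4 0 0 0 0 0; 0 0 0 0 0 0 0; 0 0 0 0 0 0 0; 0 0 0 0 0 0 0"

```text
time: 20.32
tool_pos: [0.5829, -0.209, 0.0996]
ee_rot: [-0.282, 1.565, -0.282]
wrist_force: [0.4, -0.0, -3.5]
width: 0.0259
```

Run:
```python
from h import *
import pickle
c=camera_params('wrist');im=snapshot('wrist');cv2.imwrite('pics/w9.png',im[:,:,::-1]);pickle.dump(c,open('w9.pkl','wb'))
plan((.582,-.2073,.0928),0)
```

```text
t 20.37 p [ 0.5828 -0.209   0.0996] phi -0.00 j [-0.44  0.29  1.38  0.    1.46 -0.44] tilt [ 0.0051 -0.0015 -1.    ] F [-0.9 -0.2 -4.2] w 0.0260
shift cm [ 0.68  0.17 -0.09] horizontal only [-0.    0.17 -0.08]
phi change deg 0.00 -> turn about tool x rad -0.0001 (alt 3.1415)
full rotvec [-0.0001  0.0051  0.0015]
```

View pics/w9.png

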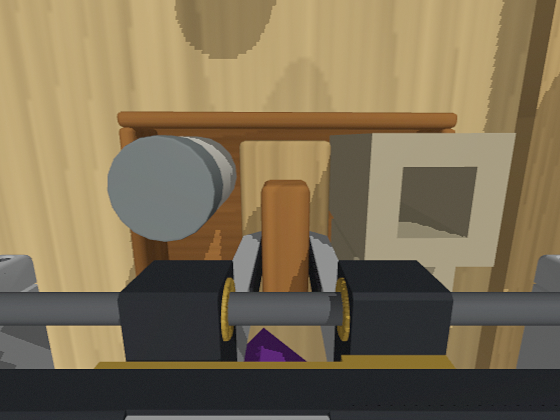

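Request:
step_arm --motion "0 0.3 0.1 0 0 0 0; 0 0.1 0 0 0 0 0; 0 0 0 0 0 0 0; 0 0 0 0 0 0 0; 0 0 0 0 0 0 0"

```text
time: 20.78
tool_pos: [0.5818, -0.2076, 0.0938]
ee_rot: [-0.062, 1.569, -0.062]
wrist_force: [-0.4, -0.7, -2.3]
width: 0.0259
```

Run:
```python
from h import *
import pickle
c=pickle.load(open('w9.pkl','rb'))
print('form far end',ray(c,285,140.5,.045+.0168),'rim in',ray(c,285,128.5,.055),'out',ray(c,285,112.5,.055))
print(ray(c,240.5,150,.0618)[0],ray(c,329.5,150,.0618)[0])
plan((.582,-.2073,.0928),0)
```

```text
form far end [ 0.58146918 -0.14569469  0.0618    ] rim in [ 0.58148905 -0.13807755  0.055     ] out [ 0.58147979 -0.12803915  0.055     ]
0.5528049441916758 0.610175392470995
t 20.78 p [ 0.5818 -0.2076  0.0938] phi -0.00 j [-0.43  0.29  1.39  0.    1.45 -0.43] tilt [ 2.e-03 -1.e-04 -1.e+00] F [-0.4 -0.7 -2.3] w 0.0259
shift cm [0.1  0.03 0.02] horizontal only [0.   0.03 0.02]
phi change deg 0.00 -> turn about tool x rad -0.0000 (alt 3.1416)
full rotvec [-0.      0.002   0.0001]
```

Request:
step_arm --motion "0 0.06 0 0 0 0 0; 0 0.05 0 0 0 0 0; 0 0 0 0 0 0 0; 0 0 0 0 0 0 0"

```text
time: 21.12
tool_pos: [0.582, -0.2077, 0.0929]
ee_rot: [-0.125, 1.568, -0.125]
wrist_force: [-0.6, -0.5, -2.4]
width: 0.0254
```

Request:
step_arm --motion "0 0.05 0 0 0 0 0; 0 0 0 0 0 0 0; 0 0 0 0 0 0 0"

```text
time: 21.37
tool_pos: [0.582, -0.2077, 0.0928]
ee_rot: [-0.207, 1.568, -0.207]
wrist_force: [-0.5, -0.9, 1.5]
width: 0.0256
```

Contact is made; release with a narrow opening and rise.

Request:
step_arm --motion "0 0.02 0 0 0 0 0; 40 0 0 0 0 0 0; 40 0 0 0 0 0 0; 40 0 0 0 0 0 0; 40 -0.5 0 0 0 0 0; 40 -2 0 0 0 0 0; 40 -3.5 0 0 0 0 0; 40 -4 0 0 0 0 0; 100 -3.5 0 0 0 0 0; 100 -2.5 0 0 0 0 0; 100 -1.2 0 0 0 0 0; 100 -0.3 0 0 0 0 0; 100 0 0 0 0 0 0"

```text
time: 22.45
tool_pos: [0.5817, -0.2076, 0.2671]
ee_rot: [-0.141, 1.568, -0.141]
wrist_force: [-0.6, -0.4, -0.4]
width: 0.0673
```

Run:
```python
from h import *
import pickle
c=camera_params('wrist');im=snapshot('wrist');cv2.imwrite('pics/w10.png',im[:,:,::-1]);pickle.dump(c,open('w10.pkl','wb'))
plan((.5873,.314,.26),0)
```

```text
t 22.50 p [ 0.5812 -0.2073  0.2652] phi 0.00 j [-0.43  0.24  1.12  0.    1.79 -0.43] tilt [-1.e-04  1.e-03 -1.e+00] F [-0.5  0.6 -0.1] w 0.0717
shift cm [ 0.58 52.13  0.62] horizontal only [5.000e-02 5.213e+01 6.200e-01]
phi change deg -0.00 -> turn about tool x rad 0.0000 (alt -3.1416)
full rotvec [ 0.     -0.0001 -0.001 ]
```

View pics/w10.png

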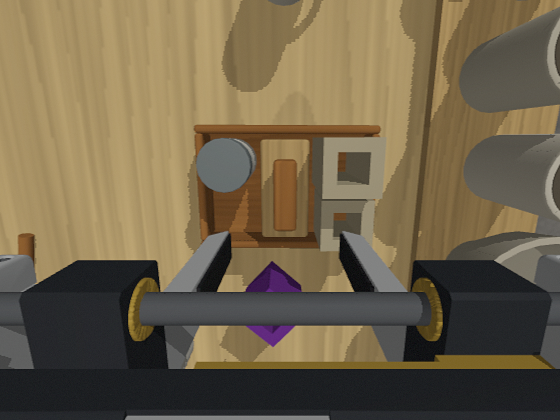

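Request:
step_arm --motion "100 0 1.8 0.03 0 0 0; 100 0 3.7 0.04 0 0 0; 100 0 3.7 0.05 0 0 0; 100 0 3.7 0.05 0 0 0; 100 0 3.7 0.05 0 0 0; 100 0 3.7 0.05 0 0 0; 100 0 3.7 0.05 0 0 0; 100 0 3.7 0.05 0 0 0; 100 0 3.7 0.05 0 0 0; 100 0 3.7 0.05 0 0 0; 100 0 3.7 0.05 0 0 0; 100 0 3.7 0.05 0 0 0; 100 0 3.7 0.05 0 0 0; 100 0 3.7 0 0 0 0; 100 0 1.7 0 0 0 0; 100 0 0.5 0 0 0 0; 100 0 0 0 0 0 0; 100 0 0 0 0 0 0; 100 0 0 0 0 0 0"

```text
time: 24.08
tool_pos: [0.5881, 0.3115, 0.2666]
ee_rot: [-0.622, 1.569, -0.624]
wrist_force: [0.5, 0.1, 1.0]
width: 0.0939
```

Run:
```python
from h import *
import pickle
plan((.5873,.314,.26),0)
c=camera_params('wrist');im=snapshot('wrist');cv2.imwrite('pics/w11.png',im[:,:,::-1]);pickle.dump(c,open('w11.pkl','wb'))
crop('pics/w11.png','pics/c11.png',220,130,130,130,5)
```

```text
t 24.08 p [0.5881 0.3115 0.2666] phi -0.13 j [ 0.4   0.35  0.98 -0.    1.82  0.4 ] tilt [ 0.0016 -0.0011 -1.    ] F [0.5 0.1 1. ] w 0.0939
shift cm [ 0.66  0.25 -0.08] horizontal only [-0.    0.25 -0.08]
phi change deg 0.13 -> turn about tool x rad -0.0023 (alt 3.1393)
full rotvec [-0.0023  0.0016  0.0011]
```

View pics/c11.png

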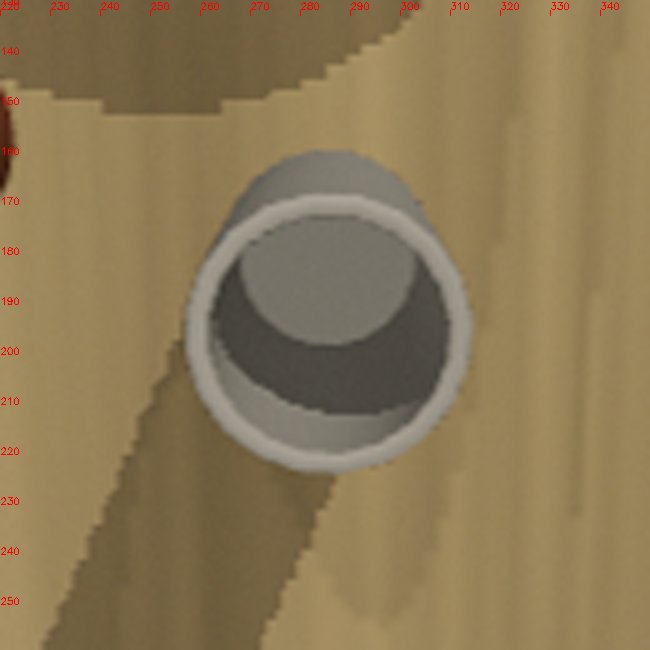

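Run:
```python
from h import *
import pickle
c=pickle.load(open('w11.pkl','rb'))
f=lambda u,v: ray(c,220+u/5,130+v/5,.12)[:2]
print(f(187,330),f(471,330),f(329,194),f(329,473))
plan((.587,.3148,.112),0)
```

```text
[0.5581109  0.31788686] [0.61678543 0.31780802] [0.58746644 0.34584771] [0.58742737 0.28711847]
t 24.13 p [0.5881 0.3115 0.267 ] phi -0.15 j [ 0.4   0.35  0.98 -0.    1.82  0.4 ] tilt [ 2.1e-03 -7.0e-04 -1.0e+00] F [ 0.1 -0.2 -0.2] w 0.0940
shift cm [15.5   0.35 -0.15] horizontal only [-0.    0.33 -0.11]
phi change deg 0.15 -> turn about tool x rad -0.0025 (alt 3.1390)
full rotvec [-0.0025  0.0021  0.0007]
```

Request:
step_arm --motion "100 1 0.37 -0.08 0 0.001 0; 100 2.7 0 0 0 0 0; 100 3.6 0 0 0 0 0; 100 3.6 0 0 0 0 0; 100 2.5 0 0 0 0 0; 100 1.3 0 0 0 0 0; 100 0.6 0 0 0 0 0; 100 0.2 0 0 0 0 0; 100 0 0 0 0 0 0; 100 0 0 0 0 0 0; 0 0 0 0 0 0 0; 0 0 0 0 0 0 0; 0 0 0 0 0 0 0; 0 0 0 0 0 0 0; 0 0 0 0 0 0 0; 0 0 0 0 0 0 0; 0 0 0 0 0 0 0"

```text
time: 25.55
tool_pos: [0.5874, 0.3172, 0.1121]
ee_rot: [0.069, 1.569, 0.069]
wrist_force: [0.4, 0.3, 0.1]
width: 0.0601
```

Run:
```python
from h import *
plan((.5138,-.2406,.262),0)
```

```text
t 25.55 p [0.5874 0.3172 0.1121] phi -0.00 j [ 0.41  0.39  1.23 -0.    1.52  0.41] tilt [ 2.e-03  1.e-04 -1.e+00] F [0.4 0.3 0.1] w 0.0601
shift cm [-15.01 -55.78  -7.33] horizontal only [-2.000e-02 -5.578e+01 -7.360e+00]
phi change deg 0.00 -> turn about tool x rad -0.0000 (alt 3.1415)
full rotvec [-0.      0.002  -0.0001]
```

Request:
step_arm --motion "0 -0.6 0 0 0 0 0; 0 -2.4 0 0 0 0 0; 0 -3.8 0 0 0 0 0; 0 -3.8 0 0 0 0 0; 0 -3.0 0 0 0 0 0; 0 -1.4 -1 -0.13 0 0 0; 0 0 -2.4 -0.3 0 0 0; 0 0 -3.7 -0.49 0 0 0; 0 0 -3.7 -0.49 0 0 0; 0 0 -3.7 -0.49 0 0 0; 0 0 -3.7 -0.49 0 0 0; 0 0 -3.7 -0.49 0 0 0; 0 0 -3.7 -0.49 0 0 0; 0 0 -3.7 -0.49 0 0 0; 0 0 -3.7 -0.49 0 0 0; 0 0 -3.7 -0.49 0 0 0; 0 0 -3.7 -0.49 0 0 0; 0 0 -3.7 -0.49 0 0 0; 0 0 -3.7 -0.49 0 0 0"

```text
time: 27.13
tool_pos: [0.5219, -0.1626, 0.2601]
ee_rot: [2.706, 1.568, 2.706]
wrist_force: [0.3, 0.5, -2.0]
width: 0.0601
```

Request:
step_arm --motion "0 0 -3.5 -0.45 0 0 0; 0 0 -2.8 -0.37 0 0 0; 0 0 -1.2 -0.17 0 0 0; 0 0 -0.4 -0.06 0 0 0; 0 0 0 0 0 0 0; 0 0 0 0 0 0 0; 0 0 0 0 0 0 0; 0 0 0 0 0 0 0"

```text
time: 27.8
tool_pos: [0.5137, -0.2383, 0.262]
ee_rot: [0.235, 1.57, 0.238]
wrist_force: [-1.0, -0.3, -3.1]
width: 0.06
```

Run:
```python
from h import *
import pickle
plan((.5138,-.2406,.262),0)
c=camera_params('wrist');im=snapshot('wrist');cv2.imwrite('pics/w12.png',im[:,:,::-1]);pickle.dump(c,open('w12.pkl','wb'))
```

```text
t 27.80 p [ 0.5137 -0.2383  0.262 ] phi 0.13 j [-0.53  0.12  1.26  0.    1.76 -0.54] tilt [ 1.2e-03  3.0e-04 -1.0e+00] F [-1.  -0.3 -3.1] w 0.0600
shift cm [ 0.   -0.23  0.01] horizontal only [-0.   -0.23  0.01]
phi change deg -0.13 -> turn about tool x rad 0.0023 (alt -3.1393)
full rotvec [ 0.0023  0.0012 -0.0003]
```

View pics/w12.png

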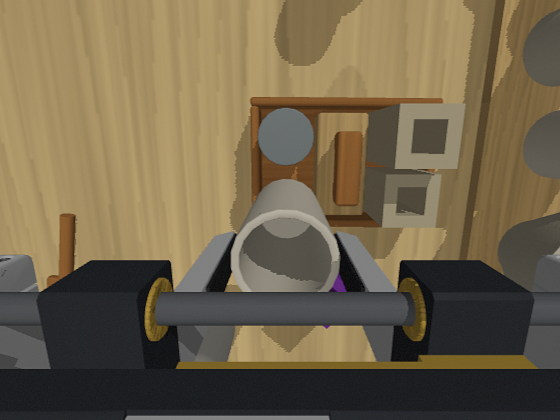

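Run:
```python
from h import *
crop('pics/w12.png','pics/c12.png',225,90,150,150,5)
```

```text
(no output)
```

View pics/c12.png

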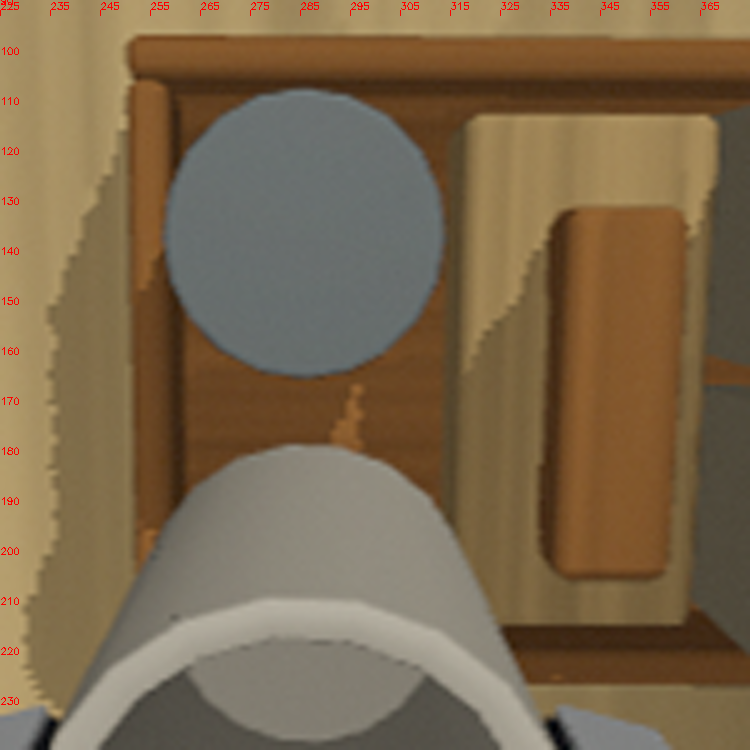

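Run:
```python
from h import *
import pickle
c=pickle.load(open('w12.pkl','rb'))
f=lambda u,v,z: ray(c,225+u/5,90+v/5,z)[:2].round(4)
print('tumbler far rim',f(308,598,.27), 'LR',ray(c,233,257,.27),ray(c,339,257,.27),'far bottom',f(305,443,.15))
print('jar far/near/L/R',f(304,90,.095),f(304,377,.095),f(165,233,.095),f(444,233,.095))
print('rim: +y in',f(300,82,.055),'+y out',f(300,38,.055),'-x in',f(168,150,.055),'-x out',f(131,150,.055))
print('-y in rim',f(640,652,.055),'out',f(640,686,.055))
print('form left',f(466,300,.055),f(466,120,.055),'R',f(718,140,.055),f(690,620,.055),'ends',f(580,113,.055),f(580,626,.055))
```

```text
tumbler far rim [ 0.5129 -0.2095] LR [ 0.48413142 -0.23585942  0.27      ] [ 0.54122831 -0.23566722  0.27      ] far bottom [ 0.513  -0.2091]
jar far/near/L/R [ 0.5127 -0.1432] [ 0.5129 -0.2021] [ 0.4835 -0.172 ] [ 0.5423 -0.1718]
rim: +y in [ 0.5118 -0.1378] +y out [ 0.5118 -0.1281] -x in [ 0.481 -0.153] -x out [ 0.4724 -0.153 ]
-y in rim [ 0.5979 -0.2742] out [ 0.5984 -0.2831]
form left [ 0.5516 -0.1872] [ 0.5505 -0.1461] R [ 0.6094 -0.1503] [ 0.61   -0.2658] ends [ 0.5769 -0.1444] [ 0.5825 -0.2675]
```

Request:
step_arm --motion "0 1 0 0.1 0 0 0; 0 2.5 0 0 0 0 0; 0 3 0 0 0 0 0; 0 3 0 0 0 0 0; 0 2 0 0 0 0 0; 0 1.1 0 0 0 0 0; 0 0.6 0 0 0 0 0; 0 0.2 0 0 0 0 0; 0 0 0 0 0 0 0; 0 0 0 0 0 0 0; 0 0 0 0 0 0 0; 0 0 0 0 0 0 0"

```text
time: 28.85
tool_pos: [0.5152, -0.2403, 0.1295]
ee_rot: [-0.416, 1.567, -0.416]
wrist_force: [0.1, -0.0, -3.7]
width: 0.0601
```

Run:
```python
from h import *
import pickle
plan((.5147,-.2385,.1221),0)
c=camera_params('wrist');im=snapshot('wrist');cv2.imwrite('pics/w13.png',im[:,:,::-1])
```

```text
t 28.85 p [ 0.5152 -0.2403  0.1295] phi -0.00 j [-0.54  0.16  1.48  0.    1.5  -0.54] tilt [ 0.0035 -0.0015 -1.    ] F [ 0.1 -0.  -3.7] w 0.0601
shift cm [ 0.73  0.18 -0.06] horizontal only [-0.    0.18 -0.05]
phi change deg 0.00 -> turn about tool x rad -0.0000 (alt 3.1416)
full rotvec [-0.      0.0035  0.0015]
```

View pics/w13.png

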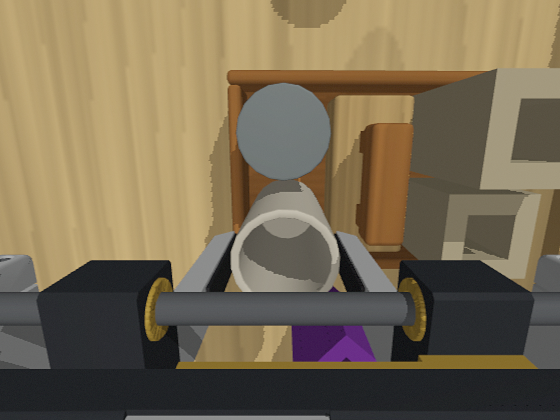

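Request:
step_arm --motion "0 0.3 0.05 0 0 0 0; 0 0.2 0 0 0 0 0; 0 0 0 0 0 0 0; 0 0 0 0 0 0 0; 0 0 0 0 0 0 0"

```text
time: 29.32
tool_pos: [0.5144, -0.2393, 0.1227]
ee_rot: [0.047, 1.57, 0.047]
wrist_force: [0.9, 0.3, -3.6]
width: 0.0602
```

Request:
step_arm --motion "0 0.06 0 0 0 0 0; 0 0 0 0 0 0 0; 0 0 0 0 0 0 0"

```text
time: 29.57
tool_pos: [0.5145, -0.2394, 0.1223]
ee_rot: [-0.086, 1.57, -0.086]
wrist_force: [-0.2, 0.3, -3.2]
width: 0.0602
```

Request:
step_arm --motion "0 0.06 0 0 0 0 0; 0 0 0 0 0 0 0; 0 0 0 0 0 0 0"

```text
time: 29.82
tool_pos: [0.5146, -0.2395, 0.1221]
ee_rot: [-0.324, 1.569, -0.324]
wrist_force: [-0.2, -0.4, -0.8]
width: 0.0601
```

Request:
step_arm --motion "0 0.03 0 0 0 0 0; 76 0 0 0 0 0 0; 76 0 0 0 0 0 0; 76 0 0 0 0 0 0; 76 -0.5 0 0 0 0 0; 76 -2 0 0 0 0 0; 76 -3.5 0 0 0 0 0; 76 -4 0 0 0 0 0; 100 -3.5 0 0 0 0 0; 100 -2.5 -1 0 0 0 0; 100 -1.5 -2 -1.5 0 0 0; 100 0 -2 -2.5 0 0 0; 100 0 -2 -2.5 0 0 0; 100 0 -2 -2.5 0 0 0; 100 0 0 -2 0 0 0; 100 0 0 0 0 0 0; 100 0 0 0 0 0 0"

```text
time: 31.23
tool_pos: [0.404, -0.3296, 0.2971]
ee_rot: [-0.332, 1.568, -0.334]
wrist_force: [-0.8, -0.4, -0.8]
width: 0.0938
```

Run:
```python
from h import *
plan((.5147,-.2385,.1221),0)
for n in ('wrist','top','scene'):
    cv2.imwrite(f'pics/{n}14.png',snapshot(n)[:,:,::-1])
crop('pics/top14.png','pics/ct14.png',310,110,90,110,6)
crop('pics/scene14.png','pics/cs14.png',165,160,120,100,6)
```

```text
t 31.23 p [ 0.404  -0.3296  0.2971] phi -0.09 j [-0.79  0.02  1.3   0.    1.82 -0.79] tilt [ 2.7e-03 -9.0e-04 -1.0e+00] F [-0.8 -0.4 -0.8] w 0.0938
shift cm [17.52  9.15 11.01] horizontal only [ 0.02  9.13 11.05]
phi change deg 0.09 -> turn about tool x rad -0.0016 (alt 3.1400)
full rotvec [-0.0016  0.0027  0.0009]
```

View pics/wrist14.png

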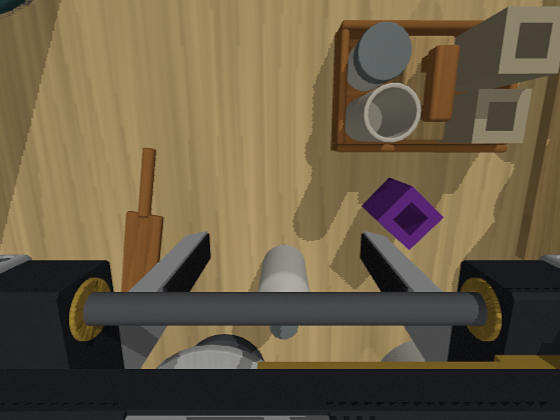

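View pics/ct14.png

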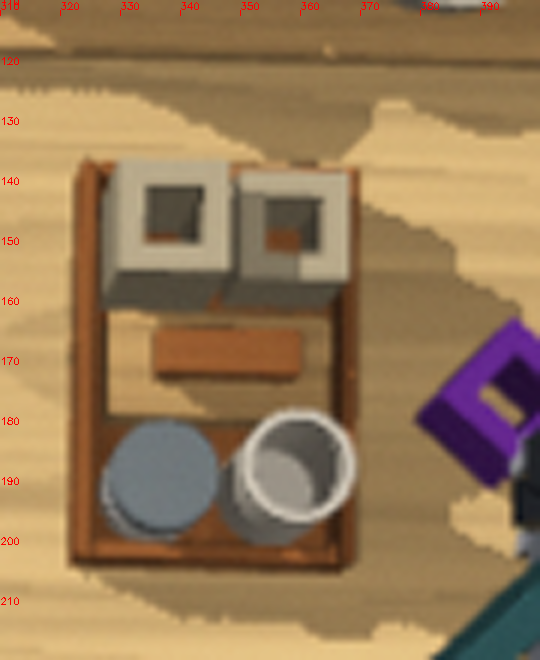

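View pics/cs14.png

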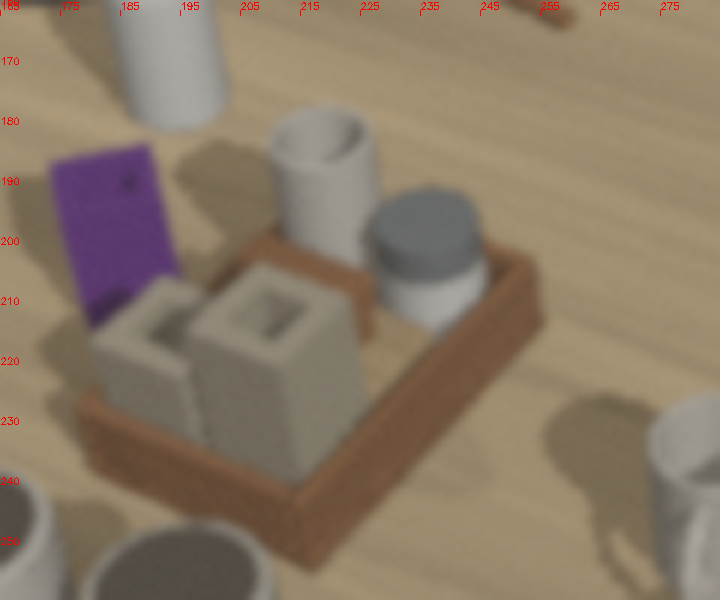

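View pics/top14.png

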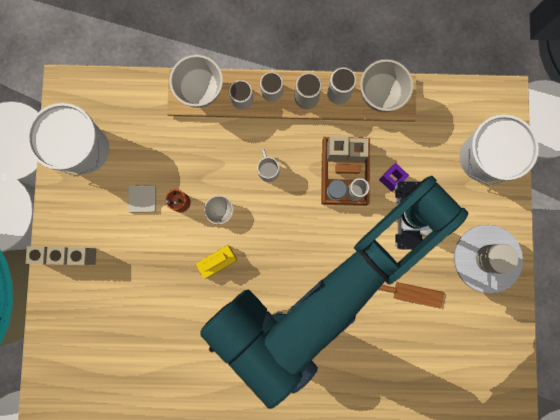

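Run:
```python
from h import *
c=camera_params('top')
quad(c,[(116,161),(230,159),(231,270),(116,270)],6,310,110,.13,'tall')
quad(c,[(238,172),(348,171),(349,280),(240,283)],6,310,110,.095,'short')
f=lambda u,v,z: ray(c,310+u/6,110+v/6,z)[:2].round(4)
print('tumbler',f(242,465,.13),f(355,465,.13),'bar',f(226,349,.1))
print(robot.close_job())
```

```text
tall [[0.676, -0.1427], [0.6785, -0.2037], [0.6183, -0.2047], [0.6169, -0.1435]] mean [ 0.6474 -0.1736] len [0.061  0.0602 0.0612 0.0591] ang [ -87.64 -179.03   91.32    0.69]
short [[0.6799, -0.2126], [0.6819, -0.2727], [0.6215, -0.2735], [0.6185, -0.2142]] mean [ 0.6504 -0.2432] len [0.0601 0.0604 0.0594 0.0615] ang [ -88.14 -179.26   92.91    1.46]
tumbler [ 0.5137 -0.2113] [ 0.515  -0.2711] bar [ 0.581  -0.2062]
the job is handed in; nothing more can be done
None
```

The box is packed and handed in at about 31.5 s of the 72 s allowed. I first straightened the short prop into its corner cell. Then I set the tall prop beside it, laid the press form across the middle row, and put the tumbler in the last cell next to the jar. Each piece was lowered until it touched the box floor and only then released. The forces I read along the way were only a few newtons.

- **Placement:** the last top, scene and wrist pictures show all five pieces standing upright, side by side, inside the box walls.
- **Surroundings:** by eye in the last top picture, the mug, bowl, brush pot and tile sit where they were. The arm hid the bottle there, but it stands upright in the wrist and scene pictures. The gripper was clear of everything when I handed the job in.
- **Disagreements:** top-camera readings of the two props differ from the gripper positions by up to about 3 mm and 1–2°. The wrist and top cameras differed by up to 4 mm on where the form and the tall prop stood before I picked them up. I put this down to reading and calibration error, since the cells leave 4–8 mm of gap and nothing looked jammed.
- **Not measured:** flatness on the floor was judged from the contact heights and the pictures, not measured directly.

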